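# Drive the seized hinge pin out of a stand bracket

## Task

Take the steel drift punch out of the tool block and use it to drive the stuck hinge pin, the one showing its bare flat end, down and out of the steel bracket's top plate. Push until the punch's round black guard rests on the plate, then let go and leave the punch standing upright in the bore as a dummy pin.

Things in the scene. Friction and masses are not known exactly. Their poses are not given: they have to be found in the camera images.
- drift_punch: Loose steel drift punch, 0.16 kg, upright in one of 3 holes (65 mm apart) of a wooden block 45 mm high; a T-bar brass borer and a bulb-handled awl stand beside it. Nose d 12, 27 long (in the hole); black guard d 40, 6 thick (rests on the block); ribbed grip d 18, 78 long; head d 15, 5 high. Origin: centre of the nose's flat lower end; z up along the punch: guard underside 27 mm, grip 33 to 111 mm.
- bore_mouth (a point): Centre of the bore's mouth in the top face, 75 mm above the table, of a fixed dark steel bracket at any yaw: top plate 72 x 150 mm, 20 thick, hollow below. Bore vertical, d 22 with a 4 mm bevel, 32 mm from the plate's centre. z up; y along the plate's long side towards a second pin 64 mm away, whose domed head (d 36, 14 mm high) faces up: that one is sound and fixed.
- pin_end (a point): Upper end of the shank of the stuck steel pin, d 19, 22 mm long, upright in the bore. This point: centre of the flat upper end, 1 mm above to 3 mm below the plate's top face at the start. Its wider head is hidden under the plate, so it only goes down; it resists with about 8 N plus 4 N per 0.1 m/s and stays where it is left.
- pin_slide (a joint): How far the stuck pin is driven down (m): 0 fully fitted, 0.001 to 0.005 at the start, 0.034 at most. Beyond 0.022 its upper end is below the top plate, out of the bore; with the punch's guard resting on the plate it reads about 0.029.
There are look-alikes about, which are no part of the job. Leave any blue look-alike of the drift_punch alone.

How it is judged:
By the outcome, as a careful person would: the job done as asked, in the order asked, and still so for the second after the job is handed in, with the robot touching nothing.
It also fails if it takes over 40 s, if anything falls off the work surface, if the arm or the gripper's body presses on something with over 40 N, if the wrist force passes 120 N, or if a joint passes its speed limit or range.

## Robot

A 7-joint arm with a two-finger parallel gripper is mounted at the origin on a cart in front of the work surface, level with it; the furniture and walls round the work are solid. World frame = base frame: x ahead of the robot, y to its left, z up, the work surface at z = 0. Lengths are in m, angles in rad, forces in N, time in s.
With the tool pointing down it reaches from about 0.35 to 0.9 m from the base axis. Payload 8.1 kg.
Tool frame: the origin (TCP) lies at the very end of the fingers, on their centre line; the grasp point (between the pads) lies arm.grip_point_offset behind it (arm.grip_point_offset is the distance from the TCP to the grasp point, in m); z points along the fingers, y is the line along which they close (so a half turn about z gives the same grasp; the last joint's range is limited). The gripper opens to 92 mm and grips with 3 to 60 N. Pads are 19 mm wide; open, the fingers measure 130 mm over their backs; the gripper's body (75 mm by 190 mm) begins 47 mm behind the grasp point.
Start: joints at [-1.409, 0.434, 0.025, 1.573, -0.012, 1.134, -0.075], TCP at [0.164, 0.603, 0.227] pointing down, gripper open.
Joint ranges: [-2.62, 2.62], [-0.44, 2.09], [-1.27, 1.32], [0.08, 2.57], [-1.32, 4.46], [0.12, 2], [-2.74, 2.74]. Speed limits (rad/s): [2.22, 2.22, 3.01, 3.01, 3.14, 3.14, 3.14].

## Interface

Orientations are given as a rotation vector (axis times angle).
In Python, from cell import arm gives the robot as it stands. The module is installed in compiled form; this text tells all that it offers.
- The arm moves only by the shell command python3 -m creep 'ROWS' [OPENING] [FORCE]. ROWS is JSON, a list of rows, each a list of 6 numbers: the shift along the tool's x, y, z scaled (see below), then the turn, a rotation vector about the tool's x, y, z scaled (see below). A call has 1 to 20 rows; each row shifts and turns the commanded pose from where the row before left it, along the tool's axes as they then stand; what a row does not reach is not made up. The controller multiplies each number of a shift by 0.4 m and each number of a turn by 120 degrees. A row lasts 1/12 s, in which the tool goes at most 41.7 mm and 7.16 degrees, less where a joint would pass 70% of its speed; a pose out of reach is approached as far as the arm can. A call with a number of a shift or a turn outside -1 to 1 is refused whole. A call with a gripper value outside its range is refused whole. OPENING is the closure, from -1 (fully open) to 1 (shut), set as the call begins (- or left out, the last holds). The fingers move at their own pace and stop on an object; FORCE is the grip in N (left out, the last holds). Time passes only in rows, so rows that do not move let the fingers close. It gives the time, the measured TCP pose, the force, the opening and the grip force at its end, in the units of the state.
- arm.observe(): the state, without advancing time (a new reading comes with each control period).
- arm.get_image(name): name is "scene" or "top" or "wrist"; returns a dict with "frame" (480x640x3 uint8, red, green, blue), "intrinsics" (3x3 intrinsics, pixels), "rvec" (rotation vector, rad) and "tvec" (3), from world to camera coordinates, as OpenCV has them; the wrist camera has in their place "mount" (4x4, takes a point from camera to tool coordinates, whose origin is the TCP and whose axes are the flange's). Camera axes: x right, y down, z forward; pixel columns grow to the right and rows downward; lengths in m; the calibration is good to about 2 mm. A picture is of the moment at which its call begins: read the wrist's pose just before it. There is no depth.
- arm.sign_off(): hands the job in; it is judged then, once.
The state is a dict: "clock": time; "joints": joint angles; "dq": joint speeds; "joint_efforts": joint torques, N m; "position": TCP position; "ee_rot": TCP orientation; "force": force on the tool from outside, world axes, zero at the start; "ft_torque": the same for the moment, N m; "width": opening from 0.0 (shut) to 1.0 (fully open); "gripper_force": force on a finger pad.
Only numpy, scipy, OpenCV 4.12 (cv2) and the standard library are available. Lean on these libraries where they do the work, as an engineer would, in place of code of your own. Each camera call takes 0.05 s, during which the arm holds its last target. There are 200 camera calls.

## Working session

There is one attempt and no reset: what is moved stays moved. The work goes in short steps, Python scripts to look and compute and a shell command to move; the robot and the scene stay as the last step left them, time stands still between calls to the robot, and variables do not carry over. Pictures are saved under pics/ and viewed, at most 10 in all, crops included, and the job is handed in when it is done.

```bash
mkdir -p pics; cat > h.py <<'E'
import numpy as np, cv2
from cell import arm
from scipy.spatial.transform import Rotation as R
def cam(name):
    s=arm.observe(); d=arm.get_image(name); K=np.array(d["intrinsics"])
    if name=="wrist":
        T=np.eye(4); T[:3,:3]=R.from_rotvec(s["ee_rot"]).as_matrix(); T[:3,3]=s["position"]
        M=T@np.array(d["mount"])
    else:
        M=np.eye(4); r=R.from_rotvec(np.ravel(d["rvec"])).as_matrix()
        M[:3,:3]=r.T; M[:3,3]=-r.T@np.ravel(d["tvec"])
    return d["frame"],K,M
def ray(K,M,u,v,z):
    d=M[:3,:3]@np.linalg.solve(K,[u,v,1.]); o=M[:3,3]
    return o+d*(z-o[2])/d[2]
def proj(K,M,p):
    c=M[:3,:3].T@(np.array(p)-M[:3,3]); q=K@c; return q[:2]/q[2]
def save(f,n): cv2.imwrite("pics/"+n,cv2.cvtColor(f,cv2.COLOR_RGB2BGR))
E
python3 - <<'E'
from h import *
print(arm.observe(), arm.grip_point_offset)
for n in("top","scene"):
    f,K,M=cam(n); save(f,n+"0.png"); np.savez("pics/"+n+"0.npz",f=f,K=K,M=M); print(n,K,M)
E
```

```text
{'clock': 0.0, 'joints': array([-1.40861392,  0.43525334,  0.02501195,  1.57406971, -0.01159025,
        1.13400517, -0.07510385]), 'dq': array([-0.00090221, -0.00050381, -0.00066753, -0.00223315,  0.00079124,
       -0.00088438, -0.00160209]), 'joint_efforts': array([-7.75013905e-05, -6.67828846e+01,  9.85133909e-01, -3.14489615e+01,
       -6.05033920e-02,  4.24109004e-02,  1.60634891e-04]), 'position': array([0.16351075, 0.60271403, 0.22593717]), 'ee_rot': array([-4.14862703e-01, -3.11403820e+00,  2.49786273e-03]), 'force': array([0.51625677, 0.32761604, 0.11673249]), 'ft_torque': array([ 0.03301514, -0.01421233, -0.01961932]), 'gripper_force': 0.0, 'width': 0.9938873723521894} 0.0188
top [[571.17375917   0.         321.1527678 ]
 [  0.         571.17375917 236.70876674]
 [  0.           0.           1.        ]] [[ 0.00779823 -0.99804858  0.06195332  0.39358199]
 [-0.99981802 -0.0067034   0.01786016  0.02655472]
 [-0.01741001 -0.06208133 -0.99791924  1.27953459]
 [ 0.          0.          0.          1.        ]]
scene [[553.16665013   0.         322.36417103]
 [  0.         553.16665013 236.02409998]
 [  0.           0.           1.        ]] [[ 0.67589704 -0.30962805  0.66880017 -0.2859187 ]
 [-0.73681252 -0.30413981  0.60382638 -0.64762893]
 [ 0.01644717 -0.90090479 -0.43370502  0.56333842]
 [ 0.          0.          0.          1.        ]]
```

View pics/top0.png

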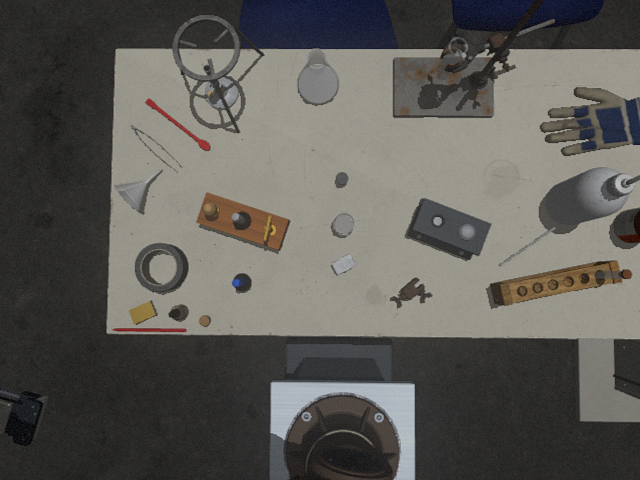

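View pics/scene0.png

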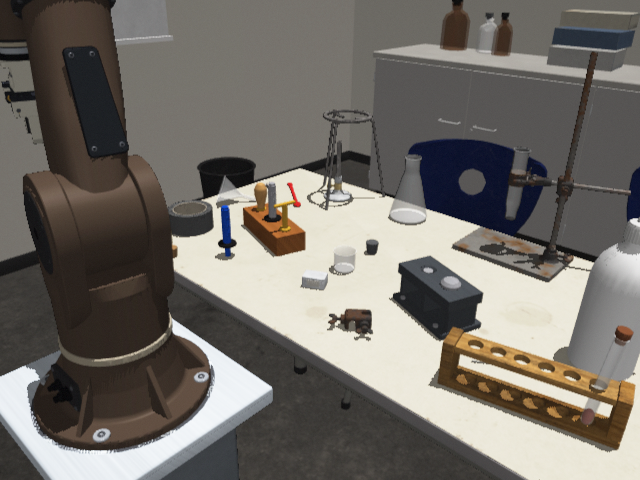

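```bash
python3 - <<'E'
from h import *
a=np.load("pics/top0.npz"); b=np.load("pics/scene0.npz")
c=lambda f,x,y,w,h:cv2.resize(f[y:y+h,x:x+w],(400,300),interpolation=cv2.INTER_CUBIC)
g=np.vstack([np.hstack([c(a['f'],190,180,112,84),c(a['f'],400,190,100,75)]),np.hstack([c(b['f'],220,170,112,84),c(b['f'],385,245,112,84)])])
save(np.clip(g.astype(int)*1.6,0,255).astype(np.uint8),"crop.png")
E
```

```text
(no output)
```

View pics/crop.png

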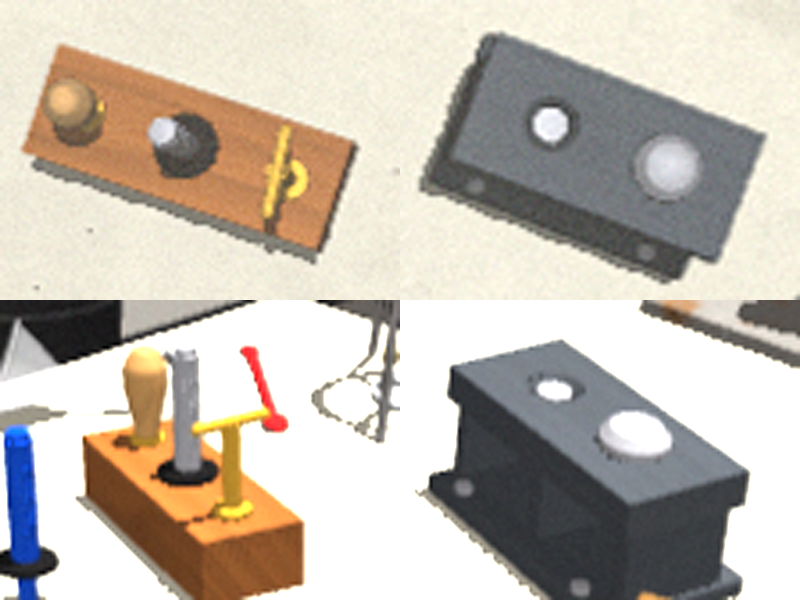

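```bash
python3 - <<'E'
from h import *
def blob(m,u,v):
    n,l,s,c=cv2.connectedComponentsWithStats(m.astype(np.uint8)); 
    d=np.hypot(*(c[1:]-[u,v]).T)+1e3*(s[1:,4]<15); i=1+d.argmin(); return c[i],s[i,4],l==i
P={}
for n,pin,dome,head in(("top",(437,221),(467,231),(235.6,217)),("scene",(428,270),(451,282),(270,184))):
    a=np.load(f"pics/{n}0.npz"); f,K,M=a['f'].astype(int),a['K'],a['M']; g=f.min(2)
    u,v=map(int,pin); print(n,"pin rows",g[v,u-10:u+11],"col",g[v-9:v+10,u])
    c,s,_=blob((g>95)&(np.hypot(*(np.indices(g.shape)[::-1]-np.array(pin)[:,None,None]))<14),*pin); print("pin",c,s,[ray(K,M,*c,z).round(4) for z in(.072,.076)])
    c,s,_=blob((g>95)&(np.hypot(*(np.indices(g.shape)[::-1]-np.array(dome)[:,None,None]))<22),*dome); print("dome",c,s,ray(K,M,*c,.082).round(4))
    print("head",ray(K,M,*head,.134).round(4))
    hsv=cv2.cvtColor(a['f'],cv2.COLOR_RGB2HSV)
    m=(hsv[...,0]<14)&(hsv[...,1]>120)&(hsv[...,2]>40); 
    if n=="top":
        m=m&(np.hypot(*(np.indices(g.shape)[::-1]-np.array([242,220])[:,None,None]))<70)
        m=cv2.morphologyEx(m.astype(np.uint8),cv2.MORPH_CLOSE,np.ones((25,25)))
        cs,_=cv2.findContours(m,0,2); r=cv2.minAreaRect(max(cs,key=cv2.contourArea)); bx=cv2.boxPoints(r)
        q=np.array([ray(K,M,*p,.045) for p in bx]); print("block",r,q.round(4),np.linalg.norm(q-np.roll(q,1,0),axis=1),q.mean(0))
        m=(f.max(2)<75)&(f.max(2)>5)&(np.hypot(*(np.indices(g.shape)[::-1]-np.array([242,220])[:,None,None]))<11)
        c,s,_=blob(m,242,220); print("guard",c,s,ray(K,M,*c,.051), "bottom",ray(K,M,241.8,220.6,.051))
E
```

```text
top pin rows [ 75  77  77  68  63  53 106 156 149 149 150 149 144 143 125  53  59  58
  68  76  76] col [ 73  70  55  56  48 146 149 148 147 150 146 145 152 100  60  58  71  77
  75]
pin [437.01612903 220.64516129] 62 [array([ 0.5042, -0.1966,  0.072 ]), array([ 0.5039, -0.1959,  0.076 ])]
dome [467.03144654 230.75471698] 159 [ 0.4825 -0.2573  0.082 ]
head [0.5034 0.2202 0.134 ]
block ((242.20001220703125, 220.89999389648438), (86.33016967773438, 31.30654525756836), 18.434946060180664) [[0.5003 0.3208 0.045 ]
 [0.5655 0.3005 0.045 ]
 [0.5068 0.1207 0.045 ]
 [0.4421 0.1415 0.045 ]] [0.18856033 0.06831583 0.18911971 0.06793638] [0.50364757 0.22088632 0.045     ]
guard [242.34761905 221.41904762] 210 [0.50185971 0.21937252 0.051     ] bottom [0.50363129 0.22058998 0.051     ]
scene pin rows [ 78  81  81  66  63 111 180 187 188 189 187 188 186 187 178  78  53  54
  54  78  78] col [ 79  78  80  78  76  69 126 177 190 187 188 161 106  78  78  82  83  81
  80]
pin [427.70588235 269.8627451 ] 51 [array([ 0.5017, -0.1975,  0.072 ]), array([ 0.4953, -0.2012,  0.076 ])]
dome [450.87264151 282.08962264] 212 [ 0.4768 -0.2593  0.082 ]
head [0.4905 0.2124 0.134 ]
```

The top and scene views put the punch in the block's middle hole, at about (0.5035, 0.220). Its head is at top px (236,217) and its guard at (242,221). The bare pin end is at top px (437,221), about (0.504, -0.1965). The dome is at top px (467,231), 64 mm from it, which matches the given spacing. I'll turn the closing line across the block row, to -18°.

```bash
python3 -m creep '[[0,0,0,0,0,0.0595],[0,0,0,0,0,0.0595],[0,0,0,0,0,0.0595],[0,0,0,0,0,0.0595],[0,0,0,0,0,0.0595],[0,0,0,0,0,0.0595],[0,0,0,0,0,0.0595],[0,0,0,0,0,0.0595],[0,0,0,0,0,0.0595],[0,0,0,0,0,0.0595],[0,0,0,0,0,0.0595],[0,0,0,0,0,0.0595],[0,0,0,0,0,0.0595],[0,0,0,0,0,0]]' -1
cat > go.py <<'E'
import sys
from h import *
s=arm.observe(); Rm=R.from_rotvec(s["ee_rot"]).as_matrix()
t=np.array([float(x) for x in sys.argv[1:4]])
print("units",((Rm.T@(t-s["position"]))/0.4).round(4),"pos",s["position"].round(4),"ytool",np.degrees(np.arctan2(Rm[1,1],Rm[0,1])).round(2),"z",Rm[:,2].round(4),"q",s["joints"].round(2),"F",s["force"].round(1),"w",round(s["width"],3),"t",s["clock"])
E
python3 go.py 0.5035 0.2203 0.226
```

```text
clock: 1.27
position: [0.1634, 0.603, 0.2262]
ee_rot: [2.546, 1.839, -0.001]
force: [-0.1, 0.1, 0.2]
width: 0.999
gripper_force: 0.0
units [-0.6408  1.108   0.0016] pos [0.1634 0.603  0.2262] ytool -18.32 z [ 0.    -0.001 -1.   ] q [-1.66  0.45  0.4   1.6  -0.19  1.14 -1.54] F [-0.1  0.1  0.2] w 0.999 t 1.2667
```

```bash
python3 -m creep '[[-0.02,0.035,0,0,0,0],[-0.04,0.069,0,0,0,0],[-0.04,0.069,0,0,0,0],[-0.04,0.069,0,0,0,0],[-0.04,0.069,0,0,0,0],[-0.04,0.069,0,0,0,0],[-0.04,0.069,0,0,0,0],[-0.04,0.069,0,0,0,0],[-0.04,0.069,0,0,0,0],[-0.04,0.069,0,0,0,0],[-0.04,0.069,0,0,0,0],[-0.04,0.069,0,0,0,0],[-0.04,0.069,0,0,0,0],[-0.04,0.069,0,0,0,0],[-0.04,0.069,0,0,0,0],[-0.04,0.069,0,0,0,0],[-0.021,0.038,0,0,0,0],[0,0,0,0,0,0],[0,0,0,0,0,0]]' -1
python3 go.py 0.5035 0.2203 0.226
python3 - <<'E'
from h import *
f,K,M=cam("wrist"); save(f,"w1.png"); np.savez("pics/w1.npz",f=f,K=K,M=M)
print(M[:3,3],M[:3,2],proj(K,M,[.5035,.2203,.134]),proj(K,M,[.5035,.2203,.051]))
E
```

```text
clock: 2.85
position: [0.5063, 0.2206, 0.2266]
ee_rot: [2.541, 1.847, -0.001]
force: [-0.4, 1.4, 0.3]
width: 1.0
gripper_force: 0.0
units [-0.0028 -0.0064  0.0016] pos [0.5063 0.2206 0.2266] ytool -17.98 z [-2.e-04 -4.e-04 -1.e+00] q [-0.93  0.34  0.56  1.79 -0.2   1.07 -0.61] F [-0.4  1.4  0.3] w 1.0 t 2.85
[0.53020443 0.2968452  0.38486038] [-0.09188978 -0.28368829 -0.95450365] [312.37017208 244.96155937] [312.93774564 217.21087878]
```

View pics/w1.png

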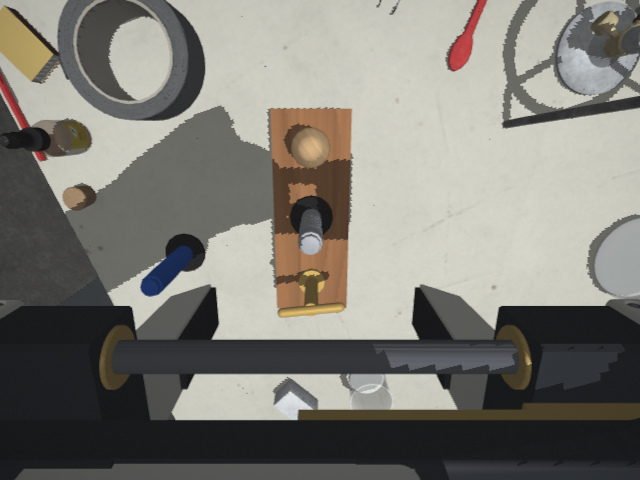

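The wrist view shows the punch head at (310,243) and guard at (310,216), within 2 px (about 1 mm) of where I predicted. The fingers straddle the block clear of the awl at (310,147) and the T-bar at (311,310). I'll descend and grasp.

```bash
python3 -m creep '[[-0.002,-0.009,0.02,0,0,0],[0,0,0.04,0,0,0],[0,0,0.04,0,0,0],[0,0,0.04,0,0,0],[0,0,0.04,0,0,0],[0,0,0.04,0,0,0],[0,0,0.04,0,0,0],[0,0,0.04,0,0,0],[0,0,0.035,0,0,0],[0,0,0.025,0,0,0],[0,0,0.015,0,0,0],[0,0,0.009,0,0,0],[0,0,0,0,0,0],[0,0,0,0,0,0],[0,0,0,0,0,0]]' -1
python3 go.py 0.5025 0.2206 0.0732
```

```text
clock: 4.15
position: [0.5027, 0.2231, 0.0738]
ee_rot: [2.541, 1.847, 0.002]
force: [1.3, 0.8, -0.2]
width: 1.0
gripper_force: 0.0
units [-0.006   0.0015  0.0015] pos [0.5027 0.2231 0.0738] ytool -17.99 z [ 1.e-03  7.e-04 -1.e+00] q [-0.85  0.52  0.47  1.95 -0.34  0.74 -0.5 ] F [ 1.3  0.8 -0.2] w 1.0 t 4.15
```

```bash
python3 -m creep '[[-0.006,0.001,0.001,0,0,0],[0,0,0,0,0,0],[0,0,0,0,0,0]]' -1 >/dev/null; python3 -m creep '[[0,0,0,0,0,0],[0,0,0,0,0,0],[0,0,0,0,0,0],[0,0,0,0,0,0],[0,0,0,0,0,0],[0,0,0,0,0,0],[0,0,0,0,0,0],[0,0,0,0,0,0],[0,0,0,0,0,0],[0,0,0,0,0,0],[0,0,0,0,0,0],[0,0,0,0,0,0]]' 1 50
python3 go.py 0.5025 0.2206 0.0732
```

```text
clock: 5.4
position: [0.5019, 0.2204, 0.0727]
ee_rot: [2.541, 1.847, 0.0]
force: [0.3, -1.0, -1.4]
width: 0.189
gripper_force: 50.0
units [ 0.001   0.0013 -0.0012] pos [0.5019 0.2204 0.0727] ytool -17.99 z [ 1.e-04 -0.e+00 -1.e+00] q [-0.85  0.52  0.47  1.96 -0.34  0.74 -0.49] F [ 0.3 -1.  -1.4] w 0.189 t 5.4
```

```bash
python3 -m creep '[[0,0,-0.01,0,0,0],[0,0,-0.02,0,0,0],[0,0,-0.03,0,0,0],[0,0,-0.04,0,0,0],[0,0,-0.05,0,0,0],[0,0,-0.05,0,0,0],[0,0,-0.05,0,0,0],[0,0,-0.04,0,0,0],[0,0,-0.03,0,0,0],[0,0,-0.02,0,0,0],[0,0,-0.01,0,0,0],[0,0,0,0,0,0],[0,0,0,0,0,0]]'
python3 go.py 0.504 -0.1965 0.205
```

```text
clock: 6.48
position: [0.5015, 0.2203, 0.2124]
ee_rot: [-2.541, -1.847, 0.001]
force: [-0.1, 0.1, -1.6]
width: 0.187
gripper_force: 50.0
units [-0.9892  0.3277  0.0186] pos [0.5015 0.2203 0.2124] ytool -17.99 z [-5.e-04 -2.e-04 -1.e+00] q [-0.93  0.35  0.56  1.82 -0.21  1.04 -0.6 ] F [-0.1  0.1 -1.6] w 0.187 t 6.4833
```

```bash
python3 -m creep '[[-0.041,0.014,0,0,0,0],[-0.0605,0.02,0,0,0,0],[-0.0605,0.02,0,0,0,0],[-0.0605,0.02,0,0,0,0],[-0.0605,0.02,0,0,0,0],[-0.0605,0.02,0,0,0,0],[-0.0605,0.02,0,0,0,0],[-0.0605,0.02,0,0,0,0],[-0.0605,0.02,0,0,0,0],[-0.0605,0.02,0,0,0,0],[-0.0605,0.02,0,0,0,0],[-0.0605,0.02,0,0,0,0],[-0.0605,0.02,0,0,0,0],[-0.0605,0.02,0,0,0,0],[-0.0605,0.02,0,0,0,0],[-0.0605,0.02,0,0,0,0],[-0.041,0.014,0,0,0,0],[0,0,0,0,0,0],[0,0,0,0,0,0],[0,0,0,0,0,0]]'
python3 go.py 0.504 -0.1965 0.205
python3 - <<'E'
from h import *
out=[]
for n in ("wrist","scene","top"):
    f,K,M=cam(n); np.savez(f"pics/{n}2.npz",f=f,K=K,M=M); print(n,proj(K,M,[.504,-.1965,.075]))
    if n!="top": out.append(f)
g=np.vstack([cv2.resize(out[0],(640,480))[180:480],out[1][120:420]])
save(g,"p2.png")
E
```

```text
clock: 8.15
position: [0.5041, -0.1957, 0.2119]
ee_rot: [-2.54, -1.846, 0.001]
force: [0.2, 0.7, -1.8]
width: 0.187
gripper_force: 50.0
units [-0.002   0.0005  0.0173] pos [ 0.5041 -0.1957  0.2119] ytool -17.98 z [-1.5e-03  7.0e-04 -1.0e+00] q [-0.24  0.35  0.69  1.84 -0.26  1.04  0.23] F [ 0.2  0.7 -1.8] w 0.187 t 8.15
wrist [316.30843557 228.06349639]
scene [428.06692846 267.7987546 ]
top [437.22166239 220.6251585 ]
```

View pics/p2.png

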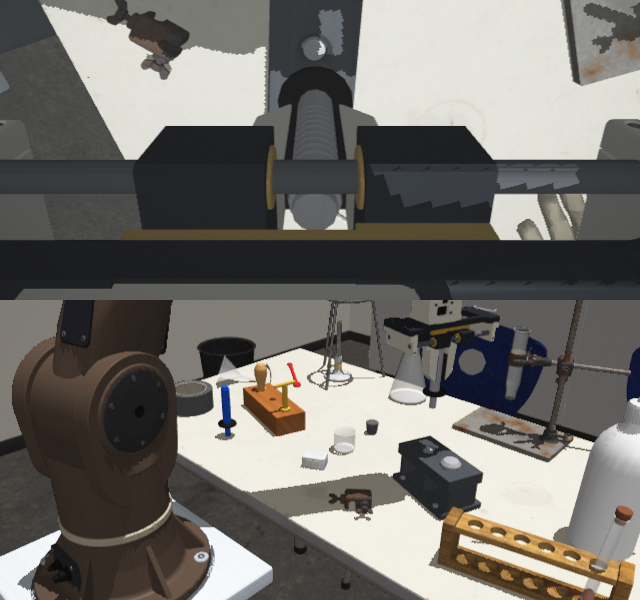

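```bash
python3 - <<'E'
from h import *
a=np.load("pics/scene2.npz");f,K,M=a['f'],a['K'],a['M']
for z in(.157,.184): print(z,proj(K,M,[.5041,-.1957,z]))
w=np.load("pics/wrist2.npz"); g=w['f'].astype(int).min(2)
ys,xs=np.nonzero(g[210:246,295:335]>110); print("pin wrist",xs.mean()+295,ys.mean()+210,xs.min()+295,xs.max()+295,ys.min()+210,ys.max()+210)
print(ray(w['K'],w['M'],xs.mean()+295,ys.mean()+210,.074))
c=cv2.resize(f[170:245,382:482],(800,600),interpolation=cv2.INTER_CUBIC); save(np.clip(c.astype(int)*1.5,0,255).astype(np.uint8),"n2.png")
E
```

```text
0.157 [432.32114883 226.97560364]
0.184 [433.90873515 212.93355417]
pin wrist 321.3414634146341 228.29268292682926 317 325 221 234
[ 0.50779901 -0.19822535  0.074     ]
```

View pics/n2.png

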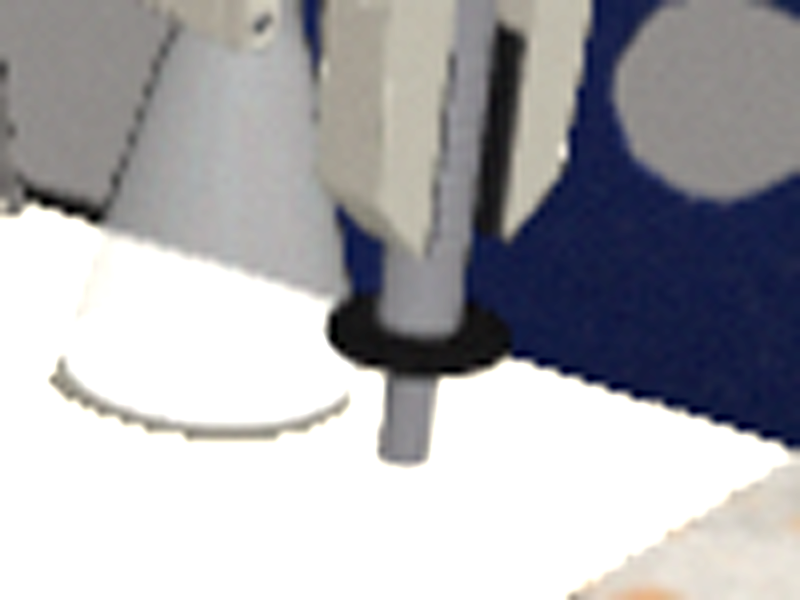

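The crop shows the nose tip at scene px (432.5,227), and I predicted (432.3,227.0), so the punch is upright and at the expected height. In the wrist view the pin end sits at (315,228), and I predicted (316,228). I'll go down to just above the bore.

```bash
python3 -m creep '[[-0.002,0,0.01,0,0,0],[0,0,0.02,0,0,0],[0,0,0.03,0,0,0],[0,0,0.04,0,0,0],[0,0,0.03,0,0,0],[0,0,0.02,0,0,0],[0,0,0.015,0,0,0],[0,0,0.008,0,0,0],[0,0,0,0,0,0],[0,0,0,0,0,0],[0,0,0,0,0,0]]'
python3 go.py 0.504 -0.1967 0.103
python3 - <<'E'
from h import *
s=arm.observe(); p=s["position"]
for n in("scene","top"):
    f,K,M=cam(n); np.savez(f"pics/{n}3.npz",f=f,K=K,M=M)
    if n=="scene":
        print(proj(K,M,[p[0],p[1],p[2]-.0552]),proj(K,M,[.504,-.1967,.075]))
        c=cv2.resize(f[230:305,378:478],(800,600),interpolation=cv2.INTER_CUBIC); save(np.clip(c.astype(int)*1.5,0,255).astype(np.uint8),"n3.png")
E
```

```text
clock: 9.22
position: [0.5045, -0.1976, 0.1441]
ee_rot: [2.541, 1.846, 0.001]
force: [0.2, 0.1, -1.1]
width: 0.191
gripper_force: 50.0
units [ 0.0016 -0.0019  0.1026] pos [ 0.5045 -0.1976  0.1441] ytool -18.0 z [ 1.e-03 -2.e-04 -1.e+00] q [-0.19  0.44  0.64  1.92 -0.33  0.89  0.3 ] F [ 0.2  0.1 -1.1] w 0.191 t 9.2167
[429.46080715 261.22937108] [428.1600572  267.83578165]
```

View pics/n3.png

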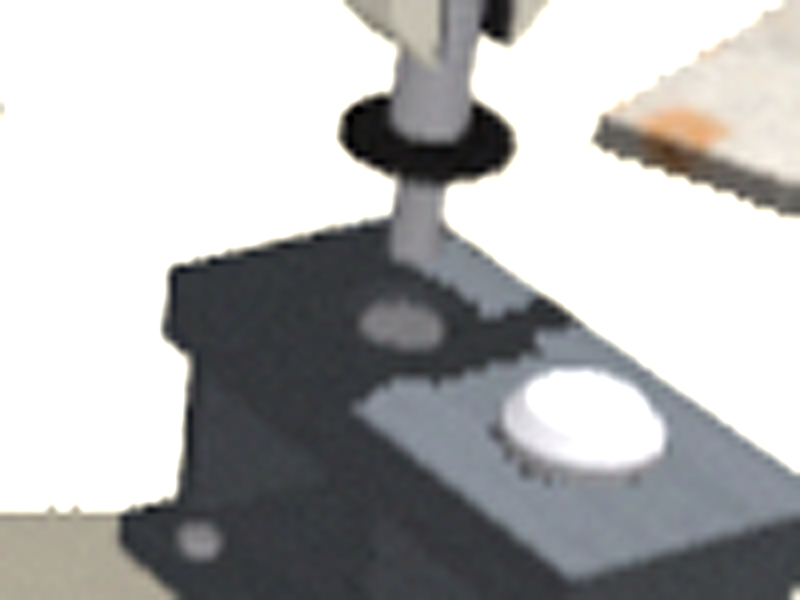

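The nose is at scene px (429.6,262.7), right above the pin end at (428.2,270.6), as predicted. Now the drive.

```bash
python3 -m creep '[[0.0016,-0.0019,0.005,0,0,0],[0,0,0.01,0,0,0],[0,0,0.01,0,0,0],[0,0,0.01,0,0,0],[0,0,0.01,0,0,0],[0,0,0.01,0,0,0],[0,0,0.01,0,0,0],[0,0,0.01,0,0,0],[0,0,0.006,0,0,0],[0,0,0,0,0,0],[0,0,0,0,0,0]]'
python3 go.py 0.504 -0.1967 0.103
```

```text
clock: 10.23
position: [0.5035, -0.1965, 0.1108]
ee_rot: [-2.541, -1.846, 0.0]
force: [-0.3, -0.2, -1.5]
width: 0.188
gripper_force: 50.0
units [0.     0.0014 0.0194] pos [ 0.5035 -0.1965  0.1108] ytool -18.0 z [-4.e-04  0.e+00 -1.e+00] q [-0.17  0.48  0.61  1.95 -0.37  0.82  0.33] F [-0.3 -0.2 -1.5] w 0.188 t 10.2333
```

```bash
python3 -m creep '[[0,0,0.006,0,0,0],[0,0,0.006,0,0,0],[0,0,0.005,0,0,0]]'; python3 -m creep '[[0,0,0.002,0,0,0],[0,0,0.002,0,0,0]]'; python3 go.py 0.504 -0.1967 0.103
```

```text
clock: 10.48
position: [0.5037, -0.1966, 0.1045]
ee_rot: [2.542, 1.846, 0.001]
force: [-2.4, 1.7, 6.9]
width: 0.187
gripper_force: 50.0
clock: 10.65
position: [0.5036, -0.1966, 0.1029]
ee_rot: [2.542, 1.846, 0.0]
force: [-2.5, 0.8, 5.7]
width: 0.191
gripper_force: 50.0
units [ 0.      0.001  -0.0003] pos [ 0.5036 -0.1966  0.1029] ytool -18.0 z [ 3.e-04  2.e-04 -1.e+00] q [-0.16  0.49  0.6   1.96 -0.38  0.81  0.34] F [-2.5  0.8  5.7] w 0.191 t 10.65
```

Pin resistance is showing in the force reading. I'll go down in small steps until the guard seats, which should show as a clear rise in force.

```bash
for i in 1 2 ; do python3 -m creep '[[0,0,0.002,0,0,0],[0,0,0.002,0,0,0]]' | egrep 'posi|^force'; done; python3 - <<'E'
from h import *
p=arm.observe()["position"]; f,K,M=cam("scene")
print([proj(K,M,[.504,-.1967,z]) for z in(.075,.081)])
c=cv2.resize(f[230:305,378:478],(800,600),interpolation=cv2.INTER_CUBIC); save(np.clip(c.astype(int)*1.5,0,255).astype(np.uint8),"n4.png")
E
```

```text
position: [0.5037, -0.1966, 0.1025]
force: [-10.3, 5.7, 35.0]
position: [0.5038, -0.1967, 0.1024]
force: [-16.7, 9.1, 58.0]
[array([428.1600572 , 267.83578165]), array([428.4867577 , 264.95659869])]
```

View pics/n4.png

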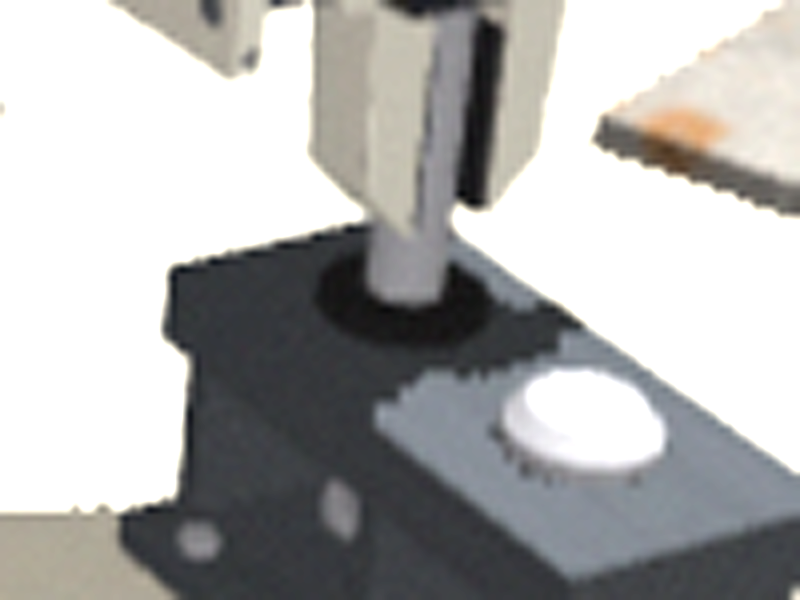

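The guard sits flat on the plate around crop (405,300), and the driven pin now shows below the plate at (340,505). The force rose to 58 N with no further travel, so it is seated. I'll ease off the load, release and retreat upward.

```bash
python3 -m creep '[[0,0,-0.003,0,0,0],[0,0,-0.003,0,0,0],[0,0,0,0,0,0]]' | egrep 'posi|^force'; python3 -m creep '[[0,0,0,0,0,0],[0,0,0,0,0,0],[0,0,0,0,0,0],[0,0,0,0,0,0],[0,0,0,0,0,0],[0,0,0,0,0,0],[0,0,0,0,0,0],[0,0,0,0,0,0],[0,0,0,0,0,0],[0,0,0,0,0,0]]' -1; python3 -m creep '[[0,0,-0.01,0,0,0],[0,0,-0.02,0,0,0],[0,0,-0.03,0,0,0],[0,0,-0.04,0,0,0],[0,0,-0.05,0,0,0],[0,0,-0.05,0,0,0],[0,0,-0.05,0,0,0],[0,0,-0.04,0,0,0],[0,0,-0.03,0,0,0],[0,0,-0.02,0,0,0],[0,0,-0.01,0,0,0],[0,0,0,0,0,0],[0,0,0,0,0,0],[0,0,0,0,0,0]]'
python3 - <<'E'
from h import *
f,K,M=cam("scene"); print([proj(K,M,[.504,-.1967,z]) for z in(.075,.081,.164)])
save(np.clip(cv2.resize(f[190:340,370:570],(800,600),interpolation=cv2.INTER_CUBIC).astype(int)*1.3,0,255).astype(np.uint8),"n5.png")
E
```

```text
position: [0.5038, -0.1966, 0.1026]
force: [-4.1, 2.4, 13.2]
clock: 12.12
position: [0.5036, -0.1965, 0.1019]
ee_rot: [-2.542, -1.847, -0.0]
force: [-0.3, 0.6, -0.3]
width: 0.865
gripper_force: 0.0
clock: 13.28
position: [0.5032, -0.1963, 0.2412]
ee_rot: [-2.541, -1.846, 0.001]
force: [-0.1, 0.5, -0.3]
width: 1.002
gripper_force: 0.0
[array([428.1600572 , 267.83578165]), array([428.4867577 , 264.95659869]), array([433.18525858, 223.5491209 ])]
```

View pics/n5.png

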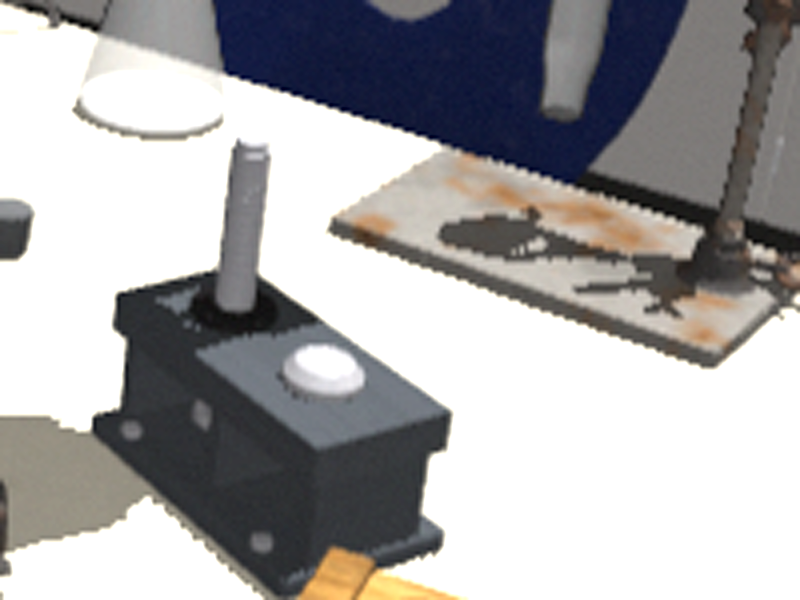

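The punch stands upright and free, with its guard on the plate at crop (234,310), its head at (254,145), and the robot clear of it.

```bash
python3 -c "
from cell import arm
print(arm.sign_off())"
```

```text
the job is handed in; nothing more can be done
None
```

The stuck hinge pin is driven out of the top plate, and the drift punch stands upright in the bore with its guard on the plate; the job was handed in at about 13 s with the gripper open and clear.

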